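Turn over the flag of the inspected wafer cassette

TASK

The wafers in the slotted cassette have been inspected: turn over the flip flag in front of the bay where that cassette stands, pushing it up by its free edge and over its pivot with the fingertips until it lies flat on the far side with its ring-marked face up, and then let go of it. Push gently and do not pinch the flag between the fingers. Leave the other two flags and everything standing in the bays and on the bench as they are.

Things in the scene. Friction and masses are not known exactly. Their poses are not given: they have to be found in the camera images.
- rack: fixed rack of three 100 mm square bays (5 mm rims) in a row along its y axis, 115 mm apart, with one flip flag on the robot's side of each; origin on the bench under the middle pivot, x away from the robot, z up. Aluminium base plate 8 mm thick, x -50 to +210 mm, 370 mm wide. Under each flag is free space but for a small rest within 35 mm of the pivot
- flag_left (a joint): hinge angle of the left (+y) flag in rad: about 0 to 0.3 at the start (lying towards the robot, bars up), 1.57 upright, 3.14 lying flat on the other side, against its stop, ring up. A stiff hinge: the flag stays at any angle it is left at; about 1 N at the free edge turns it.
- pivot_left (a point): centre of the left (+y) flag's hinge pin, 70 mm above the bench; the pin runs along the rack's y axis. Two steel cheeks, 7 mm thick, stand 35 mm to either side of it (centre to centre), up to 8 mm above the pin.
- edge_left (a point): middle of the left (+y) flag's free edge, on the axis of the round bead (12 mm diameter, 56 mm long) that ends it, 75 mm from the pivot; turns with the flag
- face_left (a point): middle of the left (+y) flag's white plastic plate (56 mm wide, 6 mm thick; two bars on the face that is up at first, a ring on the other), at mid-thickness, 37 mm from the pivot; turns with the flag: x points from the free edge to the pivot, y along the pin, z out of the face with the bars
- bay_left (a point): centre of the floor of the left (+y) bay, 8 mm above the bench and 150 mm beyond pivot_left along the rack's x axis
- flag_mid (a joint): hinge angle of the middle flag in rad: about 0 to 0.3 at the start (lying towards the robot, bars up), 1.57 upright, 3.14 lying flat on the other side, against its stop, ring up. A stiff hinge: the flag stays at any angle it is left at; about 1 N at the free edge turns it.
- pivot_mid (a point): centre of the middle flag's hinge pin, 70 mm above the bench; the pin runs along the rack's y axis. Two steel cheeks, 7 mm thick, stand 35 mm to either side of it (centre to centre), up to 8 mm above the pin.
- edge_mid (a point): middle of the middle flag's free edge, on the axis of the round bead (12 mm diameter, 56 mm long) that ends it, 75 mm from the pivot; turns with the flag
- face_mid (a point): middle of the middle flag's white plastic plate (56 mm wide, 6 mm thick; two bars on the face that is up at first, a ring on the other), at mid-thickness, 37 mm from the pivot; turns with the flag: x points from the free edge to the pivot, y along the pin, z out of the face with the bars
- bay_mid (a point): centre of the floor of the middle bay, 8 mm above the bench and 150 mm beyond pivot_mid along the rack's x axis
- flag_right (a joint): hinge angle of the right (-y) flag in rad: about 0 to 0.3 at the start (lying towards the robot, bars up), 1.57 upright, 3.14 lying flat on the other side, against its stop, ring up. A stiff hinge: the flag stays at any angle it is left at; about 1 N at the free edge turns it.
- pivot_right (a point): centre of the right (-y) flag's hinge pin, 70 mm above the bench; the pin runs along the rack's y axis. Two steel cheeks, 7 mm thick, stand 35 mm to either side of it (centre to centre), up to 8 mm above the pin.
- edge_right (a point): middle of the right (-y) flag's free edge, on the axis of the round bead (12 mm diameter, 56 mm long) that ends it, 75 mm from the pivot; turns with the flag
- face_right (a point): middle of the right (-y) flag's white plastic plate (56 mm wide, 6 mm thick; two bars on the face that is up at first, a ring on the other), at mid-thickness, 37 mm from the pivot; turns with the flag: x points from the free edge to the pivot, y along the pin, z out of the face with the bars
- bay_right (a point): centre of the floor of the right (-y) bay, 8 mm above the bench and 150 mm beyond pivot_right along the rack's x axis
- cassette: slotted wafer cassette, grey plastic, open-topped, 84 x 84 x 80 mm, with round dark wafers standing on edge in its slots; loose, in one of the three bays; origin at the centre of its underside, z up
- canister: closed round steel canister with a flanged lid and small knob, 84 mm across and 84 mm high; loose, in another bay; origin at the centre of its underside
- jar: closed glass jar, 64 mm across and 75 mm high; loose, in the remaining bay; origin at the centre of its underside
- bottle: white plastic bottle, 60 mm across and 150 mm high, loose on the bench to the left of the rack; origin at the centre of its underside
Mind the look-alikes: they are no part of the job. Leave any blue or orange look-alike of the cassette alone.

How it is judged:
By the outcome, as a careful person would: the job done as asked, in the order asked, and still so for the second after the job is handed in, with the robot touching nothing.
It also fails if it takes over 48 s, if anything falls off the work surface, if the arm or the gripper's body presses on something with over 40 N, if the wrist force passes 120 N, or if a joint passes its speed limit or range.

ROBOT

A 6-joint arm with a two-finger parallel gripper is mounted at the origin on the work surface. World frame = base frame: x ahead of the robot, y to its left, z up, the work surface at z = 0. Lengths are in m, angles in rad, forces in N, time in s.
With the tool pointing down it reaches from about 0.3 to 0.875 m from the base axis. Payload 6.4 kg.
Tool frame: the origin (TCP) lies at the very end of the fingers, on their centre line; the grasp point (between the pads) lies 19 mm behind it (ctrl.tcp_to_grasp is the distance from the TCP to the grasp point, in m); z points along the fingers, y is the direction in which the jaws open and shut (so a half turn about z gives the same grasp; the last joint's range is limited). The gripper opens to 85 mm and grips with 20 to 120 N. Pads are 22 mm wide; open, the fingers measure 114 mm over their backs; the gripper's body (76 mm by 85 mm) begins 54 mm behind the grasp point. The pads swing forward as they close: fully open they stand 13 mm farther back than shut.
Start: joints at [-1.324, 0.181, 1.607, -0, 1.354, -0.206], TCP at [0.252, -0.517, 0.231] pointing down, gripper open.
Joint ranges: [-2.99, 2.99], [-0.89, 2.07], [0.3, 2.58], [-1.14, 4.28], [0, 2.63], [-3.12, 3.12]. Speed limits (rad/s): [2.57, 2.57, 3.01, 3.14, 3.14, 3.14].

INTERFACE

Orientations are given as a unit quaternion [w, x, y, z].
In Python, from bench import ctrl gives the robot as it stands. The module is installed in compiled form; this text tells all that it offers.
- The arm moves only by the tool drive_tool, never from a script. Its argument "deltas" is a list of rows, each an object with "slide": the shift along the tool's x, y, z as a fraction of full scale, a list of three; "delta_rot": the turn, a rotation vector about the tool's x, y, z as a fraction of full scale, a list of three; "hand": the opening, from 0 (shut) to 1 (fully open). In form: [{"slide": [tx, ty, tz], "delta_rot": [wx, wy, wz], "hand": hand}, ...]. A call has exactly 5 rows; each row shifts and turns the commanded pose from where the row before left it, along the tool's axes as they then stand; what a row does not reach is not made up. Full scale, the value 1, is 50 mm for a shift and 180 degrees for a turn. A row lasts 1/8 s, in which the tool goes at most 62.5 mm and 10.7 degrees, less where a joint would pass 70% of its speed; a pose out of reach is approached as far as the arm can. A call with a number of a shift or a turn outside -1 to 1 is refused whole. A call with a gripper value outside its range is refused whole. The fingers move at their own pace and stop on an object; the grip force is fixed at half the most. Time passes only in rows, so rows that do not move let the fingers close, or fill a call up. It gives the time, the measured TCP pose, the force and the opening at its end, in the units of the state.
- ctrl.get_obs(): the state, without advancing time (a new reading comes with each control period).
- ctrl.camera(name): name is "scene" or "top" or "wrist"; returns a dict with "frame" (400x640x3 uint8, red, green, blue), "mtx" (3x3 intrinsics, pixels), "R" (3x3) and "t" (3): a world point X has camera coordinates R X + t. Camera axes: x right, y down, z forward; pixel columns grow to the right and rows downward; lengths in m; the calibration is good to about 2 mm. The wrist camera is an equidistant fisheye: a pixel r from the principal point sees the ray r / f radians off the axis. A picture is of the moment at which its call begins. There is no depth.
- ctrl.hand_in(): hands the job in, once; it reports no verdict.
The state is a dict: "time_s": time; "q": joint angles; "dq": joint speeds; "joint_efforts": joint torques, N m; "eef_pos": TCP position; "eef_rot": TCP orientation; "wrist_force": force on the tool from outside, world axes, zero at the start; "torque": the same for the moment, N m; "opening": opening from 0.0 (shut) to 1.0 (fully open).
Only numpy, scipy, OpenCV 4.12 (cv2) and the standard library are available. Lean on these libraries where they do the work, as an engineer would, in place of code of your own. Each camera call takes 0.05 s, during which the arm holds its last target.

## Working session

There is one attempt and no reset: what is moved stays moved. The work goes in short steps, Python scripts to look and compute and a tool call to move; the robot and the scene stay as the last step left them, time stands still between calls to the robot, and variables do not carry over. Pictures are saved under pics/ and viewed, and the job is handed in when it is done.

Besides the shell and the picture viewer there is one more tool, called after ">>>" as name([rows], argument=value, ...), one row to a line, values as JSON. drive_tool: Moves the arm, as the interface text tells. Its arguments: {"type":"object","properties":{"deltas":{"type":"array","items":{"type":"object","properties":{"slide":{"type":"array","items":{"type":"number"}},"delta_rot":{"type":"array","items":{"type":"number"}},"hand":{"type":"number"}}}}},"required":["deltas"]}

```bash
mkdir -p pics; python3 - <<'E'
from bench import ctrl
import cv2,json,numpy as np
for n in ["scene","top","wrist"]:
    c=ctrl.camera(n); cv2.imwrite(f"pics/{n}0.png",c["frame"][:,:,::-1])
    np.savez(f"cam_{n}.npz",**{k:np.array(c[k]) for k in("mtx","R","t","frame")})
    print(n,np.round(c["mtx"],1).tolist(),np.round(c["R"],3).tolist(),np.round(c["t"],3).tolist())
print(ctrl.get_obs())
E
```

```text
scene [[502.8, 0.0, 313.2], [0.0, 502.8, 198.1], [0.0, 0.0, 1.0]] [[-0.512, 0.859, 0.016], [0.588, 0.363, -0.723], [-0.627, -0.361, -0.691]] [0.259, -0.307, 1.881]
top [[443.7, 0.0, 323.1], [0.0, 443.7, 195.1], [0.0, 0.0, 1.0]] [[0.001, -1.0, -0.004], [-0.991, -0.0, -0.131], [0.131, 0.004, -0.991]] [0.015, 0.592, 1.194]
wrist [[309.7, 0.0, 318.4], [0.0, 309.7, 197.3], [0.0, 0.0, 1.0]] [[0.438, -0.899, -0.002], [-0.855, -0.417, 0.31], [-0.28, -0.134, -0.951]] [-0.574, -0.04, 0.38]
{'time_s': 0.15, 'q': array([-1.32430546e+00,  1.81419673e-01,  1.60777326e+00, -1.73403916e-05,
        1.35379965e+00, -2.06283346e-01]), 'dq': array([-0.0004073 , -0.00124681, -0.00514577, -0.00145867,  0.00029161,
        0.00072014]), 'joint_efforts': array([ 1.13554554e-03, -4.45261502e+01, -3.51688743e+01, -1.70521648e-04,
        5.93853081e-03, -1.48829889e-05]), 'eef_pos': array([ 0.25145387, -0.51663008,  0.23056583]), 'eef_rot': array([-6.99653428e-04,  9.74483038e-01,  2.24460062e-01, -2.25348300e-05]), 'wrist_force': array([ 0.95473889,  0.03601065, -0.49121421]), 'torque': array([-0.06669918,  0.02253702, -0.00575232]), 'opening': 0.9996194519420384}
```

View pics/scene0.png

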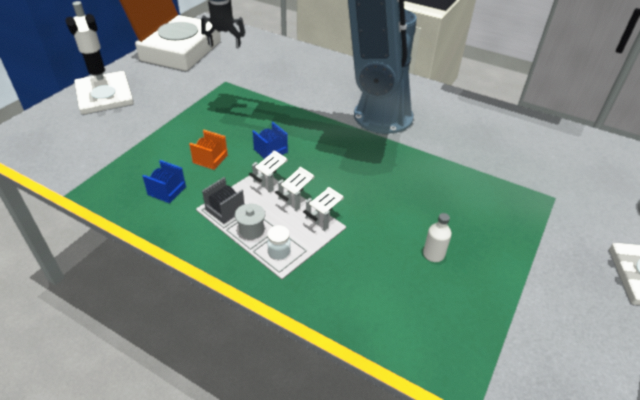

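View pics/top0.png

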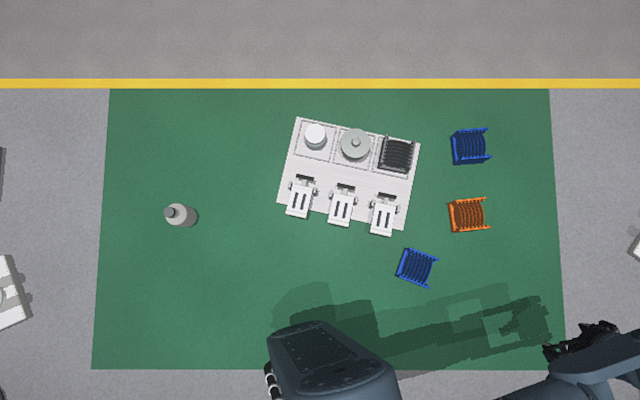

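View pics/wrist0.png

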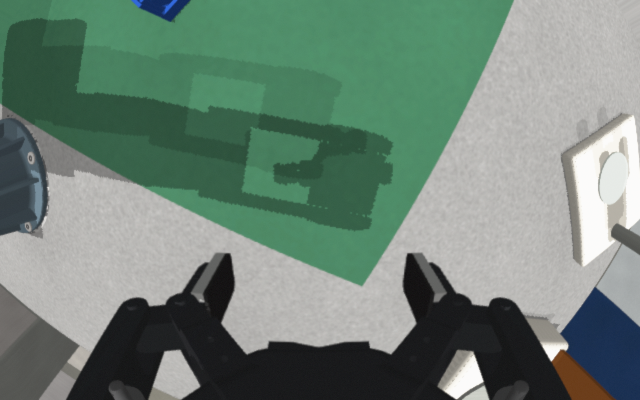

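The top view shows the grey cassette in the right bay, near (397,155). The flag in front of it is at about (384,214), and a blue look-alike sits close by at (416,266). I'll zoom in to measure.

```bash
python3 - <<'E'
import cv2,numpy as np
a=np.load("cam_top.npz")["frame"][:,:,::-1]; b=np.load("cam_scene.npz")["frame"][:,:,::-1]
cv2.imwrite("pics/topz.png",cv2.resize(np.ascontiguousarray(a[105:285,265:445]),None,fx=3.3,fy=3.3,interpolation=cv2.INTER_CUBIC))
cv2.imwrite("pics/scenez.png",cv2.resize(np.ascontiguousarray(b[130:280,185:355]),None,fx=4,fy=4,interpolation=cv2.INTER_CUBIC))
E
```

```text
(no output)
```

View pics/topz.png

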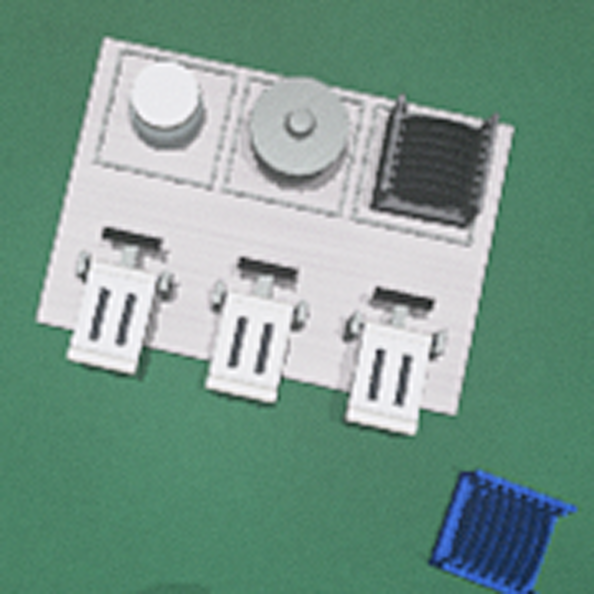

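View pics/scenez.png

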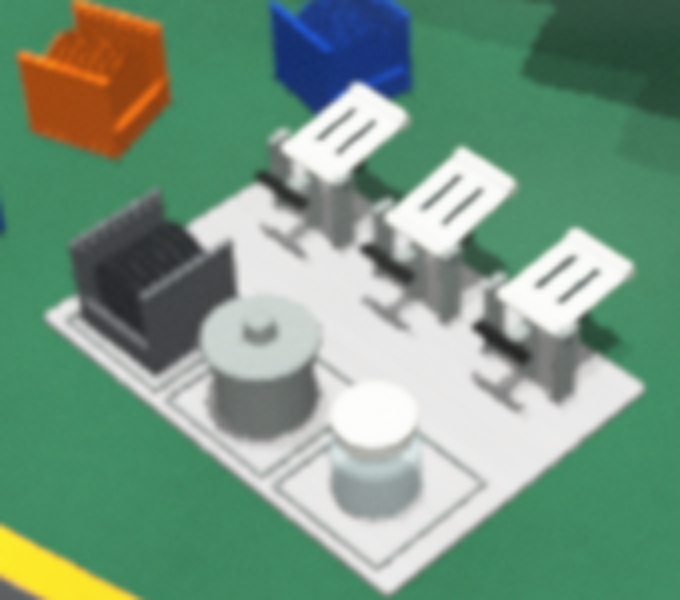

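The zoomed top view shows the plate corners at about (107,38), (513,126), (456,414) and (37,322), in zoomed pixels. The right flag's free edge runs from (346,417) to (415,434). In the zoomed scene view its free-edge corners are (358,83) and (409,118).

```bash
cat > h.py <<'E'
import numpy as np,cv2
def cam(n):
    d=np.load(f"cam_{n}.npz"); return d["mtx"],d["R"],d["t"],d["frame"]
def ray(n,uv):
    K,R,t,_=cam(n); p=np.linalg.inv(K)@[uv[0],uv[1],1]; return -R.T@t,R.T@p
def plane(n,uv,z):
    o,d=ray(n,uv); return o+d*(z-o[2])/d[2]
def tri(u1,u2):
    o,d=ray("top",u1);p,e=ray("scene",u2)
    s=np.linalg.lstsq(np.c_[d,-e],p-o,rcond=None)[0]
    a,b=o+d*s[0],p+e*s[1]; return (a+b)/2,np.linalg.norm(a-b)
def proj(n,X):
    K,R,t,_=cam(n); c=K@(R@X+t); return c[:2]/c[2]
tz=lambda u:(u[0]/3.3+265-.35,u[1]/3.3+105-.35)
sz=lambda u:(u[0]/4+185-.375,u[1]/4+130-.375)
E
python3 - <<'E'
from h import *
np.set_printoptions(precision=4,suppress=True)
T=[plane("top",tz(u),.008) for u in[(107,38),(513,126),(456,414),(37,322)]]
print("top corners FL,FR,NR,NL\n",np.array(T))
S=[plane("scene",sz(u),.008) for u in[(388,594),(44,316),(643,387)]]
print("scene FL,FR,NL\n",np.array(S))
T=np.array(T)[:,:2]
xl=T[0]-T[3];xr=T[1]-T[2];yn=T[3]-T[2];yf=T[0]-T[1]
print([np.linalg.norm(v) for v in(xl,xr,yn,yf)])
# fit: rigid
m=np.array([[.21,.185],[.21,-.185],[-.05,-.185],[-.05,.185]])
P=T; mc,pc=m.mean(0),P.mean(0); U,_,V=np.linalg.svd((m-mc).T@(P-pc)); R=V.T@U.T; o=pc-R@mc
print("rack yaw",np.degrees(np.arctan2(R[1,0],R[0,0])),"o",o, "res",P-(m@R.T+o))
for nm,y in(("L",.115),("M",0),("R",-.115)):
    print(nm,"pivot",R@[0,y]+o,"bay",R@[.15,y]+o,"flat edge",R@[-.075,y]+o)
for a,b in(((346,417),(358,83)),((415,434),(409,118)),((205,387),(462,147)),((275,403),(516,184))):
    X,e=tri(tz(a),sz(b)); print(X,e,"rackframe",R.T@(X[:2]-o))
np.savez("rack.npz",R=R,o=o)
E
```

```text
top corners FL,FR,NR,NL
 [[ 0.8286  0.0916  0.008 ]
 [ 0.7488 -0.2649  0.008 ]
 [ 0.4969 -0.2092  0.008 ]
 [ 0.5759  0.1498  0.008 ]]
scene FL,FR,NL
 [[ 0.8304  0.0963  0.008 ]
 [ 0.7492 -0.2643  0.008 ]
 [ 0.5784  0.1514  0.008 ]]
[np.float64(0.25939021176723365), np.float64(0.2579927938975875), np.float64(0.36759534082444606), np.float64(0.3652821473903855)]
rack yaw -12.58942970023564 o [ 0.5845 -0.0407] res [[-0.0011 -0.0025]
 [-0.0003  0.0022]
 [ 0.0015  0.0012]
 [-0.0001 -0.0009]]
L pivot [0.6095 0.0715] bay [0.7559 0.0388] flat edge [0.5363 0.0879]
M pivot [ 0.5845 -0.0407] bay [ 0.7309 -0.0734] flat edge [ 0.5113 -0.0244]
R pivot [ 0.5594 -0.1529] bay [ 0.7058 -0.1856] flat edge [ 0.4862 -0.1366]
[ 0.499  -0.1216  0.1179] 0.04023296931478483 rackframe [-0.0658 -0.0976]
[ 0.4679 -0.1466  0.0586] 0.04375492690712037 rackframe [-0.0906 -0.1288]
[ 0.5225 -0.0127  0.1208] 0.04225563937594598 rackframe [-0.0666  0.0139]
[ 0.4934 -0.0325  0.059 ] 0.043640766062986225 rackframe [-0.0907 -0.0118]
```

```bash
python3 - <<'E'
from h import *
np.set_printoptions(precision=4,suppress=True)
r=np.load("rack.npz");R,o=r["R"],r["o"]
for nm,a,b in(("R+",(346,417),(409,118)),("R-",(415,434),(358,83)),("M+",(205,387),(516,184)),("M-",(275,403),(462,147)),("L+",(66,358),(634,268)),("L-",(134,374),(577,228))):
    X,e=tri(tz(a),sz(b)); print(nm,X,e,"rackframe",R.T@(X[:2]-o))
# blue near cassette footprint, top rim points
for u in((473,470),(575,508),(530,592),(433,562)):
    for z in(0,.08):
        X=plane("top",tz(u),z); print("blue",z,X,R.T@(X[:2]-o))
print("hand-check",proj("top",np.array([*(R@[0,-.115]+o),.07])))
E
```

```text
R+ [ 0.49   -0.1068  0.0865] 0.0013669417135305723 rackframe [-0.0778 -0.0851]
R- [ 0.4767 -0.162   0.0887] 0.00018666059164223152 rackframe [-0.0787 -0.1419]
M+ [0.5143 0.0051 0.0884] 0.0008128923233255674 rackframe [-0.0784  0.0294]
M- [ 0.5013 -0.0506  0.0902] 0.0002897514697159416 rackframe [-0.079  -0.0277]
L+ [0.5384 0.118  0.0781] 0.00014763569297145525 rackframe [-0.0795  0.1449]
L- [0.5251 0.063  0.0803] 0.00041984125160799107 rackframe [-0.0805  0.0883]
blue 0 [ 0.4495 -0.224   0.    ] [-0.0918 -0.2083]
blue 0.08 [ 0.4483 -0.2091  0.08  ] [-0.0962 -0.194 ]
blue 0 [ 0.4174 -0.31    0.    ] [-0.1044 -0.2992]
blue 0.08 [ 0.4182 -0.2897  0.08  ] [-0.108  -0.2792]
blue 0 [ 0.347  -0.2696  0.    ] [-0.1818 -0.2752]
blue 0.08 [ 0.3524 -0.2519  0.08  ] [-0.1805 -0.2567]
blue 0 [ 0.372  -0.1882  0.    ] [-0.1752 -0.1902]
blue 0.08 [ 0.3757 -0.1756  0.08  ] [-0.1743 -0.1771]
hand-check [385.4536 205.661 ]
```

>>> drive_tool([
  {"slide": [0.6, -0.5, -0.1], "delta_rot": [0, 0, 0], "hand": 0},
  {"slide": [0.6, -0.5, -0.1], "delta_rot": [0, 0, 0], "hand": 0},
  {"slide": [0.6, -0.5, -0.1], "delta_rot": [0, 0, 0], "hand": 0},
  {"slide": [0.6, -0.5, -0.1], "delta_rot": [0, 0, 0], "hand": 0},
  {"slide": [0.6, -0.5, 0], "delta_rot": [0, 0, 0], "hand": 0},
])

```text
time_s: 0.78
eef_pos: [0.3322, -0.3379, 0.2516]
eef_rot: [0.0, 0.975, 0.224, 0.0]
wrist_force: [0.9, -0.5, 0.1]
opening: 0.001
```

```bash
python3 - <<'E'
from bench import ctrl
o=ctrl.get_obs()
for k in("time_s","q","eef_pos","eef_rot","opening","wrist_force"):print(k,o[k])
E
```

```text
time_s 0.775
q [-1.04524890e+00 -7.00361681e-02  1.82867891e+00  9.23640475e-05
  1.38241094e+00  7.29593550e-02]
eef_pos [ 0.3321969  -0.33793567  0.25155025]
eef_rot [2.44136518e-04 9.74506485e-01 2.24359168e-01 1.22797941e-04]
opening 0.000783329039747249
wrist_force [ 0.91370009 -0.48268774  0.06771971]
```

>>> drive_tool([
  {"slide": [0.3, -0.3, 0], "delta_rot": [0, 0, 0.05], "hand": 0},
  {"slide": [0.3, -0.3, 0], "delta_rot": [0, 0, 0.05], "hand": 0},
  {"slide": [0, -0.3, 0], "delta_rot": [0, 0, 0.05], "hand": 0},
  {"slide": [0, -0.3, 0], "delta_rot": [0, 0, 0.05], "hand": 0},
  {"slide": [0, 0, 0], "delta_rot": [0, 0.05, 0.01], "hand": 0},
])

```text
time_s: 1.4
eef_pos: [0.3484, -0.2695, 0.2511]
eef_rot: [0.006, 0.992, -0.103, 0.079]
wrist_force: [-0.1, -1.0, -0.2]
opening: -0.001
```

```bash
cat > s.py <<'E'
from bench import ctrl
import json,numpy as np
o=ctrl.get_obs()
for k in("time_s","q","eef_pos","eef_rot","wrist_force"):print(k,np.round(o[k],4).tolist())
with open("log.jsonl","a") as f:f.write(json.dumps([list(map(float,o[k])) for k in("q","eef_pos","eef_rot")])+"\n")
E
python3 s.py
```

```text
time_s 1.4
q [-1.0189, -0.2652, 2.004, 0.1227, 1.2972, 0.731]
eef_pos [0.3484, -0.2695, 0.2511]
eef_rot [0.0064, 0.9915, -0.1025, 0.0794]
wrist_force [-0.0897, -1.0304, -0.2353]
```

>>> drive_tool([
  {"slide": [0, -0.3, 0], "delta_rot": [0, 0.03, 0], "hand": 0},
  {"slide": [0, -0.3, 0], "delta_rot": [0, 0.03, 0], "hand": 0},
  {"slide": [0, -0.3, 0], "delta_rot": [0, 0.03, 0], "hand": 0},
  {"slide": [0, -0.3, 0], "delta_rot": [0, 0, 0], "hand": 0},
  {"slide": [0, 0, 0], "delta_rot": [0, 0, 0], "hand": 0},
])

```text
time_s: 2.02
eef_pos: [0.3591, -0.2111, 0.2514]
eef_rot: [0.022, 0.971, -0.101, 0.217]
wrist_force: [-0.9, -1.4, 1.2]
opening: 0.002
```

```bash
python3 s.py
```

```text
time_s 2.025
q [-1.0991, -0.566, 2.2506, 0.366, 1.1952, 0.5877]
eef_pos [0.3591, -0.2111, 0.2514]
eef_rot [0.0215, 0.9707, -0.1005, 0.2172]
wrist_force [-0.9058, -1.4046, 1.184]
```

```bash
cat > fk.py <<'E'
import numpy as np
from scipy.spatial.transform import Rotation as Ro
from scipy.optimize import least_squares
def fk(q,p):
    # p: y1,h,a2,a3,y4,d,x3,z5 ,q6off
    rz=lambda a:Ro.from_euler('z',a).as_matrix(); ry=lambda a:Ro.from_euler('y',a).as_matrix()
    A=rz(q[0]); X=A@[0,p[0],p[1]]
    A=A@ry(q[1]); X=X+A@[0,0,p[2]]
    A=A@ry(q[2]); X=X+A@[p[6],0,p[3]]
    A=A@rz(q[3]); A=A@ry(q[4]); X=X+A@[0,p[4],0]
    A=A@rz(q[5]+p[7]); X=X+A@[0,0,p[5]]
    return X,A
LIM=np.array([[-2.99,2.99],[-.89,2.07],[.3,2.58],[-1.14,4.28],[0,2.63],[-3.12,3.12]])
E
python3 - <<'E'
from fk import *
import json
D=[([-1.32430546,.181419673,1.60777326,-1.7e-5,1.35379965,-.206283346],[.25145387,-.51663008,.23056583],[-7e-4,.974483,.22446,0]),
([-1.0452489,-.0700361681,1.82867891,9e-5,1.38241094,.072959355],[.3321969,-.33793567,.25155025],[2.4e-4,.9745065,.2243592,1.2e-4])]
D+=[json.loads(l) for l in open("log.jsonl")]
def res(p):
    out=[]
    for q,x,r in D:
        X,A=fk(q,p); M=Ro.from_quat([r[1],r[2],r[3],r[0]]).as_matrix()
        out+=list((X-x)*10)+list((M-A).ravel())
    return np.array(out)
best=None
for q6 in(0,1.57,3.14,-1.57):
  for y in (0,.118):
    s=least_squares(res,[y,.16,.425,.49,.118-y,.24,0,q6])
    if best is None or s.cost<best.cost:best=s
print(best.cost,np.round(best.x,4)); print(np.abs(best.fun).max())
np.save("p.npy",best.x)
E
```

```text
2.1130616257065684e-09 [0.1178 0.3134 0.4382 0.5145 0.     0.3189 0.0855 1.5708]
4.3750184065482426e-05
```

```bash
cat > ik.py <<'E'
from fk import *
p=np.load("p.npy"); r=np.load("rack.npz"); R2,O=r["R"],r["o"]; YAW=np.arctan2(R2[1,0],R2[0,0])
def world(xr,yr,z): 
    w=R2@[xr,yr]+O; return np.array([w[0],w[1],z])
def rot(tau,psi,roll=0):
    # tool z tilted tau from down toward rack heading psi ; tool x up-ish
    return Ro.from_euler('ZYZ',[YAW+psi,np.pi-tau,np.pi+roll]).as_matrix()
def ik(X,M,q0):
    def f(q):
        x,A=fk(q,p); return np.r_[(x-X)*5,(A-M).ravel()]
    s=least_squares(f,np.clip(q0,LIM[:,0]+1e-3,LIM[:,1]-1e-3),bounds=(LIM[:,0],LIM[:,1]),xtol=1e-12,ftol=1e-12)
    return s.x,np.abs(s.fun).max()
def iks(X,M,n=12,seed=0):
    g=np.random.default_rng(seed); out=[]
    for i in range(n):
        q,e=ik(X,M,g.uniform(LIM[:,0],LIM[:,1]))
        if e<1e-4 and not any(np.abs(q-o).max()<.02 for o in out): out.append(q)
    return out
E
python3 - <<'E'
from ik import *
np.set_printoptions(precision=2,suppress=True)
M=rot(.4,0); print(M[:,2],M[:,0])
for tau in(20,30,40,50,60,70):
  for psi in(-60,-40,-20,0,20,40,60,90):
    t,s=np.radians([tau,psi]); M=rot(t,s)
    X=world(-.075,-.115,.06)
    S=iks(X,M,8)
    if S: print(tau,psi,*[str(q) for q in S])
E
```

```text
[ 0.38 -0.08 -0.92] [ 0.9  -0.2   0.39]
20 -60 [-0.33  0.2   2.04 -0.42  0.74  2.79]
20 -40 [-0.4   0.13  2.11 -0.3   0.61  2.31]
20 -20 [-0.49  0.09  2.16 -0.05  0.54  1.69]
20 0 [-0.59  0.07  2.18  0.23  0.57  1.03]
20 20 [-0.67  0.1   2.15  0.4   0.68  0.48]
20 40 [-0.72  0.15  2.09  0.45  0.82  0.07]
20 60 [-0.74  0.22  2.01  0.43  0.96 -0.25]
20 90 [-0.71  0.33  1.87  0.34  1.14 -0.66]
30 -40 [-0.33  0.12  2.2  -0.67  0.46  2.7 ]
30 -20 [-0.48  0.04  2.28 -0.15  0.3   1.79]
30 0 [-0.65  0.02  2.31  0.58  0.39  0.65]
30 20 [-0.78  0.06  2.26  0.75  0.61  0.08]
30 40 [-0.84  0.15  2.16  0.72  0.83 -0.25]
30 60 [-0.85  0.25  2.04  0.62  1.02 -0.49]
30 90 [-0.8   0.4   1.83  0.46  1.25 -0.8 ]
40 -60 [-0.14  0.27  2.1  -1.05  0.73 -2.78]
40 0 [-0.71  0.02  2.42  1.36  0.32 -0.17]
40 20 [-0.89  0.08  2.35  1.15  0.64 -0.39]
40 40 [-0.96  0.19  2.22  0.95  0.9  -0.55]
40 60 [-0.96  0.31  2.05  0.78  1.1  -0.69]
40 90 [-0.87  0.48  1.79  0.55  1.37 -0.9 ]
50 -20 [-0.45  0.13  2.46  3.42  0.33 -1.76]
50 0 [-0.79  0.09  2.51  2.06  0.49 -0.93]
50 20 [-1.01  0.16  2.42  1.47  0.78 -0.81]
50 40 [-1.07  0.28  2.25  1.13  1.01 -0.82]
50 60 [-1.04  0.41  2.04  0.9   1.21 -0.86]
50 90 [-0.92  0.59  1.73  0.63  1.49 -0.98]
60 -40 [-0.11  0.38  2.32  4.23  0.78 -2.03]
60 -20 [-0.43  0.3   2.49  3.32  0.7  -1.64]
60 0 [-0.88  0.28  2.55  2.32  0.81 -1.31]
60 20 [-1.13  0.32  2.45  1.65  0.97 -1.13]
60 40 [-1.17  0.41  2.25  1.25  1.14 -1.04]
60 60 [-1.11  0.52  2.02  0.98  1.33 -1.  ]
60 90 [-0.96  0.7   1.68  0.69  1.62 -1.03]
70 -40 [-0.05  0.55  2.29  4.12  1.04 -1.83]
70 -20 [-0.42  0.54  2.48  3.3   1.1  -1.59]
70 0 [-0.96  0.55  2.54  2.39  1.18 -1.53]
70 20 [-1.22  0.53  2.43  1.72  1.19 -1.38]
70 40 [-1.24  0.57  2.22  1.32  1.29 -1.21]
70 60 [-1.16  0.66  1.98  1.04  1.46 -1.11]
70 90 [-0.99  0.81  1.62  0.75  1.74 -1.08]
```

```bash
cat > plan.py <<'E'
from ik import *
from bench import ctrl
np.set_printoptions(precision=3,suppress=True)
TAU,PSI=np.radians([50,15]); MT=rot(TAU,PSI)
def obs():
    o=ctrl.get_obs(); e=o["eef_rot"]; return o["eef_pos"],Ro.from_quat([e[1],e[2],e[3],e[0]]).as_matrix(),o
def rack(X): return np.r_[R2.T@(np.array(X[:2])-O),X[2]]
def rows(wps,per=1,M1=MT):
    """wps: rack-frame points; rotate to M1 linearly over all rows"""
    X,M,o=obs(); pts=[]; prev=X
    for w in wps:
        w=world(*w)
        for k in range(1,per+1): pts.append(prev+(w-prev)*k/per)
        prev=w
    rv=Ro.from_matrix(M.T@M1).as_rotvec()/len(pts); q=o["q"]; P=X
    print("now rack",rack(X),"rot total deg",np.degrees(np.linalg.norm(rv))*len(pts))
    for x in pts:
        sl=M.T@(x-P)/.05; M=M@Ro.from_rotvec(rv).as_matrix(); P=x
        qn,e=ik(x,M,q); print("slide",np.round(sl,2).tolist(),"rot",np.round(rv/np.pi,3).tolist(),"dq",round(np.abs(qn-q).max(),2),"e",round(e,4),"q",qn); q=qn
E
python3 - <<'E'
from plan import *
rows([(-.15,-.11,.20)],10)
E
```

```text
now rack [-0.183 -0.215  0.251] rot total deg 28.50446067588336
slide [0.02, -0.21, 0.12] rot [0.005, 0.014, -0.006] dq 0.05 e 0.0 q [-1.112 -0.593  2.287  0.419  1.181  0.533]
slide [0.02, -0.21, 0.13] rot [0.005, 0.014, -0.006] dq 0.06 e 0.0 q [-1.126 -0.619  2.324  0.473  1.17   0.476]
slide [0.02, -0.21, 0.13] rot [0.005, 0.014, -0.006] dq 0.06 e 0.0 q [-1.14  -0.643  2.36   0.528  1.161  0.417]
slide [0.01, -0.2, 0.13] rot [0.005, 0.014, -0.006] dq 0.06 e 0.0 q [-1.154 -0.665  2.396  0.584  1.154  0.356]
slide [0.01, -0.2, 0.14] rot [0.005, 0.014, -0.006] dq 0.06 e 0.0 q [-1.168 -0.685  2.432  0.641  1.15   0.293]
slide [0.01, -0.2, 0.14] rot [0.005, 0.014, -0.006] dq 0.06 e 0.0 q [-1.182 -0.702  2.468  0.698  1.147  0.229]
slide [0.01, -0.2, 0.14] rot [0.005, 0.014, -0.006] dq 0.07 e 0.0 q [-1.195 -0.714  2.502  0.756  1.145  0.162]
slide [0.01, -0.19, 0.15] rot [0.005, 0.014, -0.006] dq 0.07 e 0.0 q [-1.207 -0.722  2.536  0.814  1.145  0.092]
slide [0.0, -0.19, 0.15] rot [0.005, 0.014, -0.006] dq 0.07 e 0.0 q [-1.218 -0.724  2.568  0.873  1.145  0.02 ]
slide [0.0, -0.19, 0.15] rot [0.005, 0.014, -0.006] dq 0.07 e 0.0119 q [-1.212 -0.69   2.58   0.925  1.135 -0.051]
```

```bash
python3 - <<'E'
from ik import *
np.set_printoptions(precision=2,suppress=True)
for tau,psi in((50,15),(50,25),(45,20)):
  M=rot(*np.radians([tau,psi]))
  for w in((-.12,-.11,.16),(-.125,-.11,.1),(-.1,-.11,.07),(-.08,-.11,.054),(-.05,-.11,.1),(-.01,-.11,.12),(.06,-.11,.08)):
    q,e=ik(world(*w),M,[-1,.1,2.4,1.3,.7,-.5]); print(tau,psi,w,q,round(e,4))
E
```

```text
50 15 (-0.12, -0.11, 0.16) [-1.1  -0.43  2.56  1.08  0.91 -0.24] 0.0
50 15 (-0.125, -0.11, 0.1) [-1.12 -0.17  2.58  1.28  0.82 -0.57] 0.0065
50 15 (-0.1, -0.11, 0.07) [-1.03  0.04  2.52  1.5   0.74 -0.77] 0.0
50 15 (-0.08, -0.11, 0.054) [-0.97  0.15  2.46  1.61  0.71 -0.86] 0.0
50 15 (-0.05, -0.11, 0.1) [-0.9   0.03  2.41  1.45  0.67 -0.57] 0.0
50 15 (-0.01, -0.11, 0.12) [-0.82  0.05  2.31  1.4   0.63 -0.44] 0.0
50 15 (0.06, -0.11, 0.08) [-0.72  0.3   2.14  1.58  0.56 -0.57] 0.0
50 25 (-0.12, -0.11, 0.16) [-1.16 -0.3   2.49  1.04  1.06 -0.4 ] 0.0
50 25 (-0.125, -0.11, 0.1) [-1.18 -0.08  2.51  1.17  0.96 -0.67] 0.0
50 25 (-0.1, -0.11, 0.07) [-1.1   0.1   2.45  1.31  0.87 -0.79] 0.0
50 25 (-0.08, -0.11, 0.054) [-1.04  0.2   2.4   1.39  0.83 -0.84] 0.0
50 25 (-0.05, -0.11, 0.1) [-0.97  0.09  2.34  1.29  0.83 -0.61] 0.0
50 25 (-0.01, -0.11, 0.12) [-0.89  0.11  2.25  1.27  0.8  -0.49] 0.0
50 25 (0.06, -0.11, 0.08) [-0.79  0.33  2.08  1.39  0.71 -0.55] 0.0
45 20 (-0.12, -0.11, 0.16) [-1.06 -0.37  2.48  0.95  0.94 -0.17] 0.0
45 20 (-0.125, -0.11, 0.1) [-1.08 -0.17  2.51  1.11  0.83 -0.43] 0.0
45 20 (-0.1, -0.11, 0.07) [-1.    0.02  2.45  1.26  0.74 -0.58] 0.0
45 20 (-0.08, -0.11, 0.054) [-0.95  0.12  2.4   1.35  0.69 -0.64] 0.0
45 20 (-0.05, -0.11, 0.1) [-0.89  0.02  2.34  1.2   0.7  -0.38] 0.0
45 20 (-0.01, -0.11, 0.12) [-0.81  0.05  2.24  1.15  0.68 -0.26] 0.0
45 20 (0.06, -0.11, 0.08) [-0.72  0.29  2.08  1.28  0.59 -0.33] 0.0
```

```bash
sed -i 's/radians(\[50,15\])/radians([45,20])/' plan.py; python3 - <<'E'
from plan import *
rows([(-.12,-.11,.17)],10)
E
```

```text
now rack [-0.183 -0.215  0.251] rot total deg 27.498543034131878
slide [0.05, -0.21, 0.2] rot [0.006, 0.011, -0.009] dq 0.05 e 0.0 q [-1.099 -0.571  2.279  0.412  1.171  0.535]
slide [0.05, -0.2, 0.21] rot [0.006, 0.011, -0.009] dq 0.06 e 0.0 q [-1.098 -0.572  2.307  0.459  1.147  0.479]
slide [0.04, -0.2, 0.21] rot [0.006, 0.011, -0.009] dq 0.06 e 0.0 q [-1.097 -0.569  2.333  0.508  1.123  0.419]
slide [0.04, -0.19, 0.22] rot [0.006, 0.011, -0.009] dq 0.06 e 0.0 q [-1.094 -0.563  2.359  0.56   1.1    0.356]
slide [0.04, -0.19, 0.22] rot [0.006, 0.011, -0.009] dq 0.07 e 0.0 q [-1.091 -0.551  2.383  0.613  1.076  0.289]
slide [0.04, -0.18, 0.23] rot [0.006, 0.011, -0.009] dq 0.07 e 0.0 q [-1.087 -0.535  2.405  0.669  1.052  0.217]
slide [0.03, -0.18, 0.23] rot [0.006, 0.011, -0.009] dq 0.08 e 0.0 q [-1.082 -0.512  2.426  0.727  1.029  0.139]
slide [0.03, -0.17, 0.24] rot [0.006, 0.011, -0.009] dq 0.08 e 0.0 q [-1.076 -0.483  2.444  0.789  1.006  0.056]
slide [0.03, -0.17, 0.24] rot [0.006, 0.011, -0.009] dq 0.09 e 0.0 q [-1.068 -0.446  2.459  0.855  0.985 -0.033]
slide [0.02, -0.16, 0.25] rot [0.006, 0.011, -0.009] dq 0.1 e 0.0 q [-1.06  -0.403  2.472  0.924  0.965 -0.13 ]
```

>>> drive_tool([
  {"slide": [0.05, -0.21, 0.2], "delta_rot": [0.006, 0.011, -0.009], "hand": 0},
  {"slide": [0.05, -0.2, 0.21], "delta_rot": [0.006, 0.011, -0.009], "hand": 0},
  {"slide": [0.04, -0.2, 0.21], "delta_rot": [0.006, 0.011, -0.009], "hand": 0},
  {"slide": [0.04, -0.19, 0.22], "delta_rot": [0.006, 0.011, -0.009], "hand": 0},
  {"slide": [0.04, -0.19, 0.22], "delta_rot": [0.006, 0.011, -0.009], "hand": 0},
])

```text
time_s: 2.65
eef_pos: [0.4017, -0.1675, 0.2109]
eef_rot: [-0.0, 0.953, -0.019, 0.303]
wrist_force: [0.3, 0.1, -0.3]
opening: -0.003
```

>>> drive_tool([
  {"slide": [0.04, -0.18, 0.23], "delta_rot": [0.006, 0.011, -0.009], "hand": 0},
  {"slide": [0.03, -0.18, 0.23], "delta_rot": [0.006, 0.011, -0.009], "hand": 0},
  {"slide": [0.03, -0.17, 0.24], "delta_rot": [0.006, 0.011, -0.009], "hand": 0},
  {"slide": [0.03, -0.17, 0.24], "delta_rot": [0.006, 0.011, -0.009], "hand": 0},
  {"slide": [0.02, -0.16, 0.25], "delta_rot": [0.006, 0.011, -0.009], "hand": 0},
])

```text
time_s: 3.28
eef_pos: [0.4439, -0.123, 0.1699]
eef_rot: [-0.022, 0.921, 0.062, 0.384]
wrist_force: [-0.2, -0.2, -0.8]
opening: 0.0
```

```bash
python3 - <<'E'
from plan import *
import cv2
print(obs()[2]["wrist_force"],obs()[2]["time_s"])
c={}
for n in("top","scene"):
    f=ctrl.camera(n)["frame"][:,:,::-1]; c[n]=np.ascontiguousarray(f)
a=cv2.resize(c["top"][130:330,280:480],(400,400)); b=cv2.resize(c["scene"][100:300,170:370],(400,400))
cv2.imwrite("pics/a1.png",np.hstack([a,b]))
rows([(-.12,-.11,.10),(-.075,-.11,.055)],4)
E
```

```text
[-0.197 -0.232 -0.826] 3.275
now rack [-0.12  -0.11   0.169] rot total deg 0.25146115454573875
slide [-0.24, -0.0, 0.24] rot [0.0, -0.0, 0.0] dq 0.06 e 0.0 q [-1.061 -0.347  2.486  0.966  0.925 -0.205]
slide [-0.24, -0.0, 0.24] rot [0.0, -0.0, 0.0] dq 0.07 e 0.0 q [-1.061 -0.289  2.494  1.01   0.888 -0.275]
slide [-0.24, -0.0, 0.24] rot [0.0, -0.0, 0.0] dq 0.08 e 0.0 q [-1.06  -0.226  2.5    1.06   0.853 -0.351]
slide [-0.24, -0.0, 0.24] rot [0.0, -0.0, 0.0] dq 0.08 e 0.0 q [-1.06  -0.159  2.503  1.116  0.82  -0.435]
slide [-0.01, 0.08, 0.31] rot [0.0, -0.0, 0.0] dq 0.08 e 0.0 q [-1.026 -0.081  2.477  1.176  0.777 -0.486]
slide [-0.01, 0.08, 0.31] rot [0.0, -0.0, 0.0] dq 0.07 e 0.0 q [-0.995 -0.008  2.45   1.237  0.741 -0.536]
slide [-0.01, 0.08, 0.31] rot [0.0, -0.0, 0.0] dq 0.07 e 0.0 q [-0.966  0.06   2.422  1.296  0.712 -0.586]
slide [-0.01, 0.08, 0.31] rot [0.0, -0.0, 0.0] dq 0.06 e 0.0 q [-0.939  0.125  2.393  1.355  0.687 -0.633]
```

View pics/a1.png

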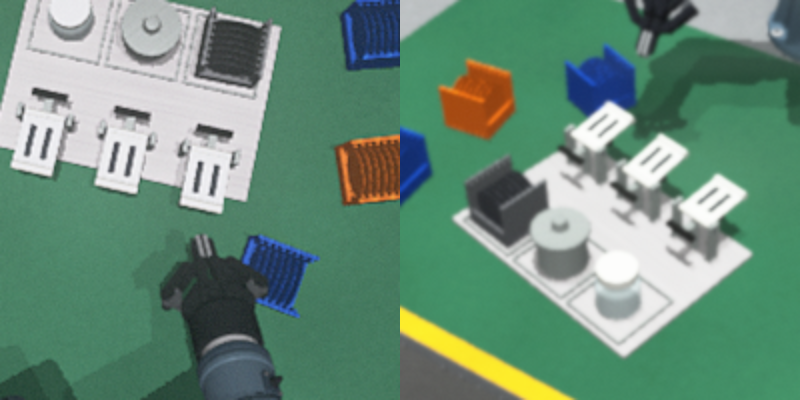

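>>> drive_tool([
  {"slide": [-0.24, 0, 0.24], "delta_rot": [0, 0, 0], "hand": 0},
  {"slide": [-0.24, 0, 0.24], "delta_rot": [0, 0, 0], "hand": 0},
  {"slide": [-0.24, 0, 0.24], "delta_rot": [0, 0, 0], "hand": 0},
  {"slide": [-0.24, 0, 0.24], "delta_rot": [0, 0, 0], "hand": 0},
  {"slide": [-0.01, 0.06, 0.31], "delta_rot": [0, 0, 0], "hand": 0},
])

```text
time_s: 4.0
eef_pos: [0.4547, -0.1255, 0.0905]
eef_rot: [-0.022, 0.922, 0.061, 0.383]
wrist_force: [0.4, 0.1, 0.8]
opening: -0.003
```

```bash
cat > look.py <<'E'
from plan import *
import cv2,sys
def look(name):
    c={n:np.ascontiguousarray(ctrl.camera(n)["frame"][:,:,::-1]) for n in("top","scene")}
    a=cv2.resize(c["top"][160:280,320:440],(400,400),interpolation=cv2.INTER_CUBIC); b=cv2.resize(c["scene"][130:230,210:310],(400,400),interpolation=cv2.INTER_CUBIC)
    cv2.imwrite(f"pics/{name}.png",np.hstack([a,b]))
E
python3 - <<'E'
from look import *
look("a2"); print(obs()[2]["wrist_force"],obs()[2]["time_s"])
rows([(-.075,-.107,.055)],3)
E
```

```text
[-0.207  0.823 -0.426] 4.1
now rack [-0.108 -0.111  0.09 ] rot total deg 0.3091018333888481
slide [-0.02, 0.05, 0.32] rot [0.0, -0.0, 0.0] dq 0.07 e 0.0 q [-0.992 -0.012  2.451  1.236  0.74  -0.534]
slide [-0.02, 0.05, 0.32] rot [0.0, -0.0, 0.0] dq 0.07 e 0.0 q [-0.96   0.057  2.424  1.299  0.708 -0.584]
slide [-0.02, 0.05, 0.32] rot [0.0, -0.0, 0.0] dq 0.07 e 0.0 q [-0.931  0.123  2.396  1.36   0.683 -0.632]
```

View pics/a2.png

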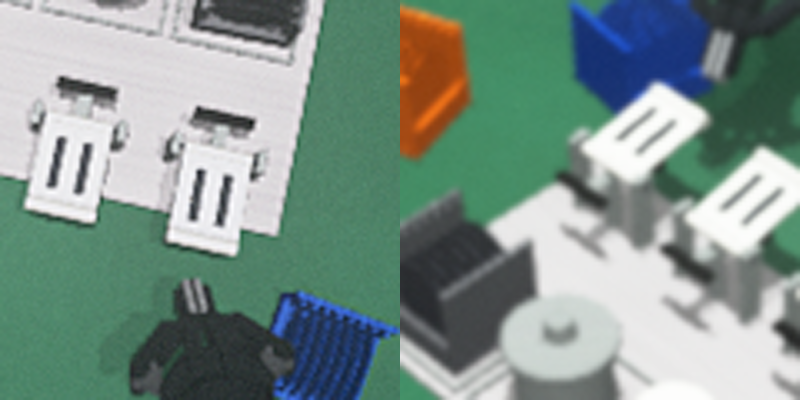

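>>> drive_tool([
  {"slide": [-0.02, 0.05, 0.32], "delta_rot": [0, 0, 0], "hand": 0},
  {"slide": [-0.02, 0.05, 0.32], "delta_rot": [0, 0, 0], "hand": 0},
  {"slide": [-0.02, 0.05, 0.32], "delta_rot": [0, 0, 0], "hand": 0},
  {"slide": [0, 0, 0], "delta_rot": [0, 0, 0], "hand": 0},
  {"slide": [0, 0, 0], "delta_rot": [0, 0, 0], "hand": 0},
])

```text
time_s: 4.72
eef_pos: [0.4873, -0.1283, 0.0556]
eef_rot: [-0.022, 0.921, 0.062, 0.383]
wrist_force: [0.1, 0.4, -0.3]
opening: -0.004
```

```bash
cat > traj.py <<'E'
from look import *
def tcp(th,rho):
    u=np.array([-np.cos(th),np.sin(th)]);t=np.array([np.sin(th),np.cos(th)]);n=np.array([.707,.707])
    piv=np.array([0,.07]);B=piv+.075*u
    s=-.003-abs(.011*(n@t))
    P=piv+rho*u
    # bead vs shaft
    if (n@t)>0.02 and th<np.radians(100):
        s2=((B-P)@n-.017)/(n@t); 
        X=P+min(s,s2)*t
        if (B-X)@np.array([-.707,.707])<0: X=P+s*t   # bead beyond tip
    else: X=P+s*t
    return X
def path(t0,t1,n,rho0,rho1,y=-.107):
    return [(*(lambda p:(p[0],y,p[1]))(tcp(np.radians(t),r)),) for t,r in zip(np.linspace(t0,t1,n),np.linspace(rho0,rho1,n))]
E
python3 - <<'E'
from traj import *
look("a3"); print(obs()[2]["wrist_force"],obs()[2]["time_s"])
for t in range(10,181,10): print(t,tcp(np.radians(t),.06))
rows(path(14,42,10,.065,.06),1)
E
```

```text
[-0.362  0.213  0.376] 4.825
10 [-0.065  0.05 ]
20 [-0.065  0.066]
30 [-0.063  0.081]
40 [-0.058  0.094]
50 [-0.051  0.106]
60 [-0.042  0.115]
70 [-0.033  0.122]
80 [-0.022  0.127]
90 [-0.011  0.13 ]
100 [0.001 0.131]
110 [0.013 0.129]
120 [0.025 0.125]
130 [0.036 0.119]
140 [0.043 0.112]
150 [0.049 0.105]
160 [0.054 0.098]
170 [0.057 0.09 ]
180 [0.06  0.081]
now rack [-0.076 -0.107  0.056] rot total deg 0.467855887151436
slide [0.15, 0.05, 0.01] rot [0.0, -0.0, 0.0] dq 0.04 e 0.0 q [-0.918  0.113  2.387  1.353  0.678 -0.611]
slide [0.07, 0.0, -0.06] rot [0.0, -0.0, 0.0] dq 0.03 e 0.0 q [-0.917  0.097  2.386  1.333  0.681 -0.585]
slide [0.07, 0.01, -0.05] rot [0.0, -0.0, 0.0] dq 0.03 e 0.0 q [-0.916  0.083  2.385  1.314  0.685 -0.559]
slide [0.07, 0.01, -0.05] rot [0.0, -0.0, 0.0] dq 0.03 e 0.0 q [-0.914  0.069  2.383  1.297  0.687 -0.534]
slide [0.08, 0.01, -0.04] rot [0.0, -0.0, 0.0] dq 0.02 e 0.0 q [-0.911  0.057  2.38   1.28   0.69  -0.509]
slide [0.08, 0.01, -0.04] rot [0.0, -0.0, 0.0] dq 0.02 e 0.0 q [-0.908  0.047  2.377  1.264  0.693 -0.486]
slide [0.08, 0.01, -0.03] rot [0.0, -0.0, 0.0] dq 0.02 e 0.0 q [-0.904  0.037  2.373  1.25   0.695 -0.463]
slide [0.08, 0.01, -0.03] rot [0.0, -0.0, 0.0] dq 0.02 e 0.0 q [-0.9    0.029  2.368  1.236  0.697 -0.441]
slide [0.08, 0.01, -0.02] rot [0.0, -0.0, 0.0] dq 0.02 e 0.0 q [-0.896  0.022  2.362  1.224  0.698 -0.42 ]
slide [0.08, 0.02, -0.02] rot [0.0, -0.0, 0.0] dq 0.02 e 0.0 q [-0.891  0.016  2.356  1.212  0.699 -0.4  ]
```

View pics/a3.png

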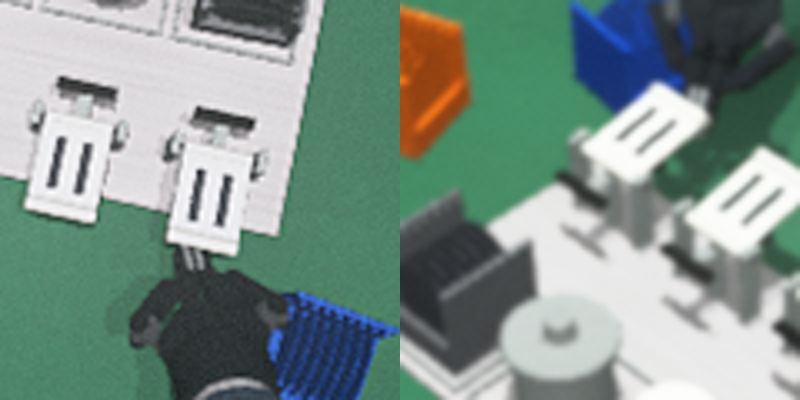

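The tip is now just under the right flag's free edge, at about (193,250) in the left panel, and nothing has been disturbed. Next I'll start lifting the flag.

>>> drive_tool([
  {"slide": [0.15, 0.09, 0.01], "delta_rot": [0, 0, 0], "hand": 0},
  {"slide": [0.07, 0.02, -0.06], "delta_rot": [0, 0, 0], "hand": 0},
  {"slide": [0.07, 0.01, -0.05], "delta_rot": [0, 0, 0], "hand": 0},
  {"slide": [0.07, 0.01, -0.05], "delta_rot": [0, 0, 0], "hand": 0},
  {"slide": [0.08, 0.01, -0.04], "delta_rot": [0, 0, 0], "hand": 0},
])

```text
time_s: 5.45
eef_pos: [0.497, -0.1339, 0.0777]
eef_rot: [-0.022, 0.921, 0.062, 0.383]
wrist_force: [-0.6, 0.4, -1.4]
opening: -0.001
```

>>> drive_tool([
  {"slide": [0.08, 0.01, -0.04], "delta_rot": [0, 0, 0], "hand": 0},
  {"slide": [0.08, 0.01, -0.03], "delta_rot": [0, 0, 0], "hand": 0},
  {"slide": [0.08, 0.01, -0.03], "delta_rot": [0, 0, 0], "hand": 0},
  {"slide": [0.08, 0.01, -0.02], "delta_rot": [0, 0, 0], "hand": 0},
  {"slide": [0.08, 0.02, -0.02], "delta_rot": [0, 0, 0], "hand": 0},
])

```text
time_s: 6.08
eef_pos: [0.5065, -0.1354, 0.0967]
eef_rot: [-0.022, 0.921, 0.062, 0.383]
wrist_force: [-0.5, 0.3, -1.3]
opening: 0.004
```

```bash
python3 - <<'E'
from traj import *
look("a4"); print(obs()[2]["wrist_force"],obs()[2]["time_s"])
rows(path(46,90,10,.059,.056,-.110),1)
E
```

```text
[-0.079  1.424 -0.024] 6.175
now rack [-0.055 -0.109  0.097] rot total deg 0.4577698314888898
slide [0.08, 0.02, -0.03] rot [0.0, -0.0, 0.0] dq 0.02 e 0.0 q [-0.892  0.013  2.349  1.206  0.702 -0.395]
slide [0.12, 0.03, -0.02] rot [0.0, -0.0, 0.0] dq 0.03 e 0.0 q [-0.884  0.007  2.338  1.19   0.703 -0.367]
slide [0.12, 0.03, -0.0] rot [0.0, -0.0, 0.0] dq 0.03 e 0.0 q [-0.875  0.004  2.327  1.177  0.703 -0.341]
slide [0.11, 0.03, 0.01] rot [0.0, -0.0, 0.0] dq 0.02 e 0.0 q [-0.867  0.003  2.316  1.166  0.702 -0.32 ]
slide [0.1, 0.03, 0.01] rot [0.0, -0.0, 0.0] dq 0.02 e 0.0 q [-0.859  0.004  2.305  1.158  0.701 -0.301]
slide [0.1, 0.03, 0.02] rot [0.0, -0.0, 0.0] dq 0.02 e 0.0 q [-0.85   0.007  2.294  1.15   0.699 -0.284]
slide [0.1, 0.03, 0.03] rot [0.0, -0.0, 0.0] dq 0.02 e 0.0 q [-0.842  0.012  2.281  1.144  0.696 -0.269]
slide [0.09, 0.03, 0.04] rot [0.0, -0.0, 0.0] dq 0.01 e 0.0 q [-0.833  0.018  2.269  1.14   0.693 -0.255]
slide [0.09, 0.04, 0.05] rot [0.0, -0.0, 0.0] dq 0.01 e 0.0 q [-0.824  0.027  2.256  1.136  0.689 -0.243]
slide [0.08, 0.04, 0.06] rot [0.0, -0.0, 0.0] dq 0.01 e 0.0 q [-0.816  0.037  2.243  1.135  0.684 -0.233]
```

View pics/a4.png

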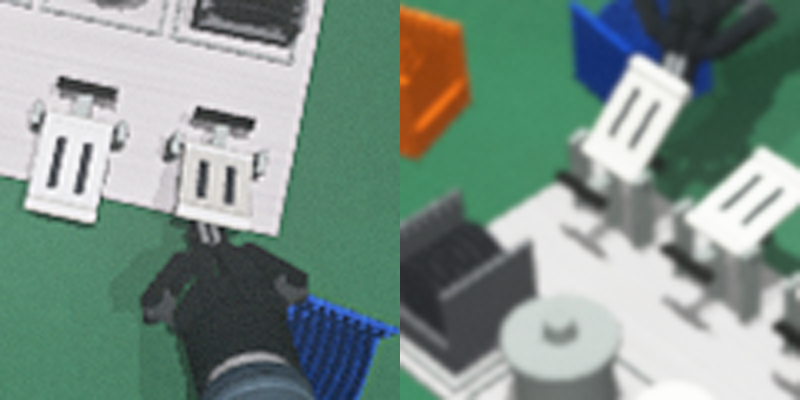

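The flag is lifted to roughly 40°, and the tip is centred behind it at (207,230) in the left panel. Forces are about 1 N, so I'll keep going.

>>> drive_tool([
  {"slide": [0.08, 0.02, -0.03], "delta_rot": [0, 0, 0], "hand": 0},
  {"slide": [0.12, 0.03, -0.02], "delta_rot": [0, 0, 0], "hand": 0},
  {"slide": [0.12, 0.03, 0], "delta_rot": [0, 0, 0], "hand": 0},
  {"slide": [0.11, 0.03, 0.01], "delta_rot": [0, 0, 0], "hand": 0},
  {"slide": [0.1, 0.03, 0.01], "delta_rot": [0, 0, 0], "hand": 0},
])

```text
time_s: 6.8
eef_pos: [0.5251, -0.14, 0.1166]
eef_rot: [-0.022, 0.921, 0.062, 0.383]
wrist_force: [-0.5, -0.3, -1.1]
opening: -0.003
```

>>> drive_tool([
  {"slide": [0.1, 0.03, 0.02], "delta_rot": [0, 0, 0], "hand": 0},
  {"slide": [0.1, 0.03, 0.03], "delta_rot": [0, 0, 0], "hand": 0},
  {"slide": [0.09, 0.03, 0.04], "delta_rot": [0, 0, 0], "hand": 0},
  {"slide": [0.09, 0.04, 0.05], "delta_rot": [0, 0, 0], "hand": 0},
  {"slide": [0.08, 0.04, 0.06], "delta_rot": [0, 0, 0], "hand": 0},
])

```text
time_s: 7.42
eef_pos: [0.5493, -0.1452, 0.1257]
eef_rot: [-0.022, 0.921, 0.062, 0.383]
wrist_force: [-0.9, 0.7, -0.7]
opening: 0.0
```

```bash
python3 - <<'E'
from traj import *
look("a5"); print(obs()[2]["wrist_force"],obs()[2]["time_s"])
rows(path(94,135,10,.056,.055,-.110),1)
E
```

```text
[-0.714 -0.374 -0.015] 7.525
now rack [-0.011 -0.11   0.126] rot total deg 0.4345392887106891
slide [0.07, 0.04, 0.06] rot [0.0, -0.0, 0.0] dq 0.01 e 0.0 q [-0.808  0.044  2.235  1.142  0.677 -0.238]
slide [0.07, 0.04, 0.07] rot [0.0, -0.0, 0.0] dq 0.01 e 0.0 q [-0.8    0.055  2.223  1.142  0.673 -0.232]
slide [0.06, 0.04, 0.07] rot [0.0, -0.0, 0.0] dq 0.01 e 0.0 q [-0.793  0.068  2.21   1.143  0.668 -0.226]
slide [0.06, 0.04, 0.08] rot [0.0, -0.0, 0.0] dq 0.01 e 0.0 q [-0.785  0.081  2.198  1.145  0.662 -0.223]
slide [0.05, 0.03, 0.09] rot [0.0, -0.0, 0.0] dq 0.01 e 0.0 q [-0.778  0.095  2.186  1.149  0.657 -0.221]
slide [0.04, 0.03, 0.09] rot [0.0, -0.0, 0.0] dq 0.01 e 0.0 q [-0.771  0.11   2.175  1.154  0.651 -0.221]
slide [0.03, 0.03, 0.09] rot [0.0, -0.0, 0.0] dq 0.02 e 0.0 q [-0.765  0.125  2.164  1.16   0.645 -0.223]
slide [0.02, 0.03, 0.1] rot [0.0, -0.0, 0.0] dq 0.02 e 0.0 q [-0.759  0.14   2.153  1.167  0.639 -0.227]
slide [0.01, 0.03, 0.1] rot [0.0, -0.0, 0.0] dq 0.02 e 0.0 q [-0.753  0.156  2.143  1.175  0.633 -0.232]
slide [0.0, 0.03, 0.1] rot [0.0, -0.0, 0.0] dq 0.02 e 0.0 q [-0.748  0.172  2.134  1.185  0.627 -0.24 ]
```

View pics/a5.png

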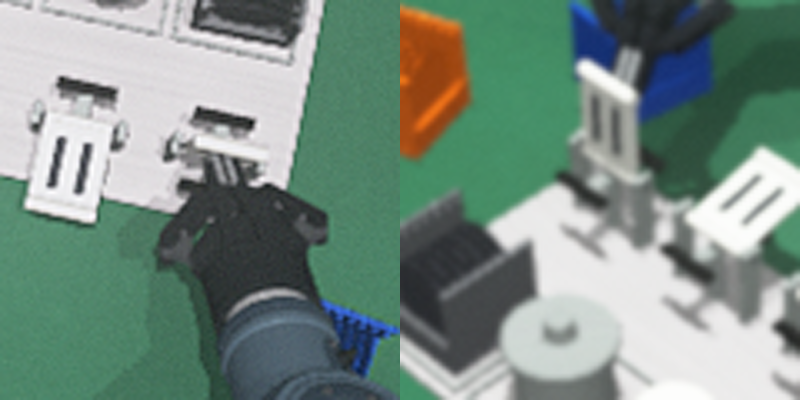

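The flag is upright in both views and the tip is behind its ring face. I'll carry on over the top.

>>> drive_tool([
  {"slide": [0.07, 0.04, 0.06], "delta_rot": [0, 0, 0], "hand": 0},
  {"slide": [0.07, 0.04, 0.07], "delta_rot": [0, 0, 0], "hand": 0},
  {"slide": [0.06, 0.04, 0.07], "delta_rot": [0, 0, 0], "hand": 0},
  {"slide": [0.06, 0.04, 0.08], "delta_rot": [0, 0, 0], "hand": 0},
  {"slide": [0.05, 0.03, 0.09], "delta_rot": [0, 0, 0], "hand": 0},
])

```text
time_s: 8.15
eef_pos: [0.5744, -0.1517, 0.1236]
eef_rot: [-0.022, 0.921, 0.062, 0.383]
wrist_force: [-1.5, -0.4, -0.5]
opening: 0.002
```

>>> drive_tool([
  {"slide": [0.04, 0.03, 0.09], "delta_rot": [0, 0, 0], "hand": 0},
  {"slide": [0.03, 0.03, 0.09], "delta_rot": [0, 0, 0], "hand": 0},
  {"slide": [0.02, 0.03, 0.1], "delta_rot": [0, 0, 0], "hand": 0},
  {"slide": [0.01, 0.03, 0.1], "delta_rot": [0, 0, 0], "hand": 0},
  {"slide": [0, 0.03, 0.1], "delta_rot": [0, 0, 0], "hand": 0},
])

```text
time_s: 8.78
eef_pos: [0.5958, -0.1564, 0.1103]
eef_rot: [-0.022, 0.921, 0.062, 0.383]
wrist_force: [0.2, 0.0, 0.4]
opening: -0.002
```

```bash
python3 - <<'E'
from traj import *
look("a6"); print(obs()[2]["wrist_force"],obs()[2]["time_s"])
rows(path(139,176,10,.056,.06,-.110),1)
E
```

```text
[-1.039  0.429  0.965] 8.875
now rack [ 0.036 -0.11   0.11 ] rot total deg 0.3845896027913208
slide [0.05, 0.02, 0.06] rot [0.0, -0.0, 0.0] dq 0.01 e 0.0 q [-0.744  0.181  2.129  1.196  0.621 -0.253]
slide [0.01, 0.02, 0.06] rot [0.0, -0.0, 0.0] dq 0.01 e 0.0 q [-0.741  0.191  2.123  1.201  0.618 -0.256]
slide [0.0, 0.02, 0.07] rot [0.0, -0.0, 0.0] dq 0.01 e 0.0 q [-0.738  0.201  2.117  1.207  0.614 -0.26 ]
slide [-0.0, 0.02, 0.07] rot [0.0, -0.0, 0.0] dq 0.01 e 0.0 q [-0.735  0.211  2.111  1.213  0.611 -0.265]
slide [-0.01, 0.02, 0.07] rot [0.0, -0.0, 0.0] dq 0.01 e 0.0 q [-0.732  0.222  2.106  1.22   0.608 -0.271]
slide [-0.01, 0.01, 0.07] rot [0.0, -0.0, 0.0] dq 0.01 e 0.0 q [-0.729  0.233  2.1    1.228  0.604 -0.278]
slide [-0.01, 0.01, 0.07] rot [0.0, -0.0, 0.0] dq 0.01 e 0.0 q [-0.727  0.243  2.095  1.236  0.601 -0.286]
slide [-0.02, 0.01, 0.07] rot [0.0, -0.0, 0.0] dq 0.01 e 0.0 q [-0.725  0.254  2.091  1.245  0.598 -0.294]
slide [-0.02, 0.01, 0.07] rot [0.0, -0.0, 0.0] dq 0.01 e 0.0 q [-0.723  0.265  2.086  1.254  0.594 -0.304]
slide [-0.03, 0.01, 0.07] rot [0.0, -0.0, 0.0] dq 0.01 e 0.0 q [-0.721  0.277  2.082  1.265  0.591 -0.315]
```

View pics/a6.png

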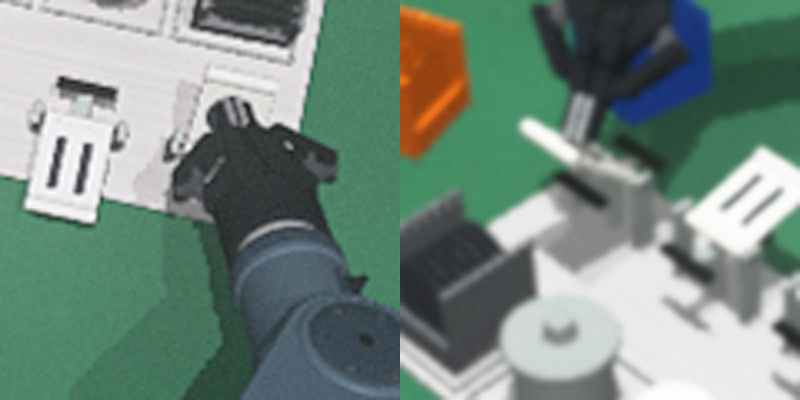

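The flag is past vertical at about 135°, and the tip is on its ring face. Next I'll press it down towards the stop.

>>> drive_tool([
  {"slide": [0.05, 0.02, 0.06], "delta_rot": [0, 0, 0], "hand": 0},
  {"slide": [0.01, 0.02, 0.06], "delta_rot": [0, 0, 0], "hand": 0},
  {"slide": [0, 0.02, 0.07], "delta_rot": [0, 0, 0], "hand": 0},
  {"slide": [0, 0.02, 0.07], "delta_rot": [0, 0, 0], "hand": 0},
  {"slide": [-0.01, 0.02, 0.07], "delta_rot": [0, 0, 0], "hand": 0},
])

```text
time_s: 9.5
eef_pos: [0.6096, -0.1597, 0.1003]
eef_rot: [-0.022, 0.921, 0.062, 0.383]
wrist_force: [0.2, 0.4, 0.8]
opening: -0.003
```

>>> drive_tool([
  {"slide": [-0.01, 0.01, 0.07], "delta_rot": [0, 0, 0], "hand": 0},
  {"slide": [-0.01, 0.01, 0.07], "delta_rot": [0, 0, 0], "hand": 0},
  {"slide": [-0.02, 0.01, 0.07], "delta_rot": [0, 0, 0], "hand": 0},
  {"slide": [-0.02, 0.01, 0.07], "delta_rot": [0, 0, 0], "hand": 0},
  {"slide": [-0.03, 0.01, 0.07], "delta_rot": [0, 0, 0], "hand": 0},
])

```text
time_s: 10.12
eef_pos: [0.6191, -0.161, 0.0848]
eef_rot: [-0.022, 0.921, 0.062, 0.383]
wrist_force: [-0.5, 1.1, 1.0]
opening: 0.002
```

```bash
python3 - <<'E'
from traj import *
look("a7"); print(obs()[2]["wrist_force"],obs()[2]["time_s"])
X=rack(obs()[0]); print(X)
rows([(.060,-.110,X[2]-.001*k) for k in range(1,6)],1)
E
```

```text
[ 0.07  -0.527 -0.267] 10.225
[ 0.06  -0.11   0.085]
now rack [ 0.06  -0.11   0.085] rot total deg 0.38084918843505233
slide [-0.01, 0.01, 0.02] rot [0.0, -0.0, 0.0] dq 0.0 e 0.0 q [-0.72   0.28   2.082  1.274  0.588 -0.327]
slide [-0.01, -0.0, 0.01] rot [0.0, -0.0, 0.0] dq 0.0 e 0.0 q [-0.72   0.282  2.082  1.276  0.588 -0.329]
slide [-0.01, -0.0, 0.01] rot [0.0, -0.0, 0.0] dq 0.0 e 0.0 q [-0.72   0.285  2.081  1.277  0.588 -0.33 ]
slide [-0.01, -0.0, 0.01] rot [0.0, -0.0, 0.0] dq 0.0 e 0.0 q [-0.72   0.287  2.081  1.279  0.587 -0.332]
slide [-0.01, -0.0, 0.01] rot [0.0, -0.0, 0.0] dq 0.0 e 0.0 q [-0.72   0.29   2.08   1.281  0.587 -0.333]
```

View pics/a7.png

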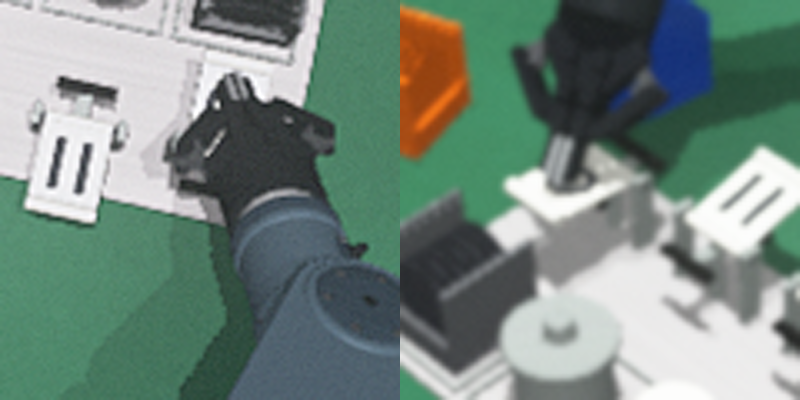

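>>> drive_tool([
  {"slide": [-0.014, 0, 0.014], "delta_rot": [0, 0, 0], "hand": 0},
  {"slide": [-0.014, 0, 0.014], "delta_rot": [0, 0, 0], "hand": 0},
  {"slide": [-0.014, 0, 0.014], "delta_rot": [0, 0, 0], "hand": 0},
  {"slide": [0, 0, 0], "delta_rot": [0, 0, 0], "hand": 0},
  {"slide": [0, 0, 0], "delta_rot": [0, 0, 0], "hand": 0},
])

```text
time_s: 10.85
eef_pos: [0.6189, -0.161, 0.082]
eef_rot: [-0.022, 0.921, 0.062, 0.383]
wrist_force: [0.1, -0.1, 1.6]
opening: 0.001
```

>>> drive_tool([
  {"slide": [-0.007, 0, 0.007], "delta_rot": [0, 0, 0], "hand": 0},
  {"slide": [0, 0, 0], "delta_rot": [0, 0, 0], "hand": 0},
  {"slide": [-0.007, 0, 0.007], "delta_rot": [0, 0, 0], "hand": 0},
  {"slide": [0, 0, 0], "delta_rot": [0, 0, 0], "hand": 0},
  {"slide": [0, 0, 0], "delta_rot": [0, 0, 0], "hand": 0},
])

```text
time_s: 11.48
eef_pos: [0.6189, -0.161, 0.081]
eef_rot: [-0.022, 0.921, 0.062, 0.383]
wrist_force: [0.7, -0.1, 1.1]
opening: 0.0
```

>>> drive_tool([
  {"slide": [-0.007, 0, 0.007], "delta_rot": [0, 0, 0], "hand": 0},
  {"slide": [0, 0, 0], "delta_rot": [0, 0, 0], "hand": 0},
  {"slide": [-0.007, 0, 0.007], "delta_rot": [0, 0, 0], "hand": 0},
  {"slide": [0, 0, 0], "delta_rot": [0, 0, 0], "hand": 0},
  {"slide": [0, 0, 0], "delta_rot": [0, 0, 0], "hand": 0},
])

```text
time_s: 12.1
eef_pos: [0.6189, -0.161, 0.08]
eef_rot: [-0.022, 0.921, 0.062, 0.383]
wrist_force: [0.3, -0.7, -0.1]
opening: -0.003
```

>>> drive_tool([
  {"slide": [-0.007, 0, 0.007], "delta_rot": [0, 0, 0], "hand": 0},
  {"slide": [0, 0, 0], "delta_rot": [0, 0, 0], "hand": 0},
  {"slide": [-0.007, 0, 0.007], "delta_rot": [0, 0, 0], "hand": 0},
  {"slide": [0, 0, 0], "delta_rot": [0, 0, 0], "hand": 0},
  {"slide": [0, 0, 0], "delta_rot": [0, 0, 0], "hand": 0},
])

```text
time_s: 12.72
eef_pos: [0.6189, -0.161, 0.0789]
eef_rot: [-0.022, 0.921, 0.062, 0.383]
wrist_force: [-0.3, 0.3, -0.0]
opening: 0.004
```

```bash
python3 - <<'E'
from traj import *
look("a8"); print(obs()[2]["wrist_force"],obs()[2]["time_s"],rack(obs()[0]))
E
```

```text
[-0.377 -0.708  0.59 ] 12.825 [ 0.06  -0.11   0.079]
```

View pics/a8.png

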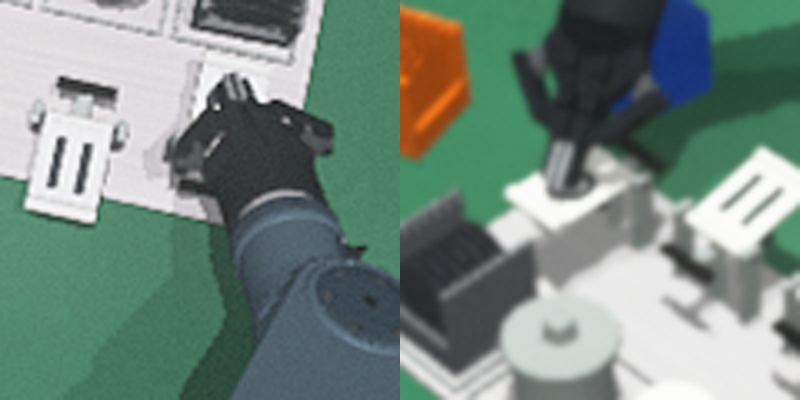

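>>> drive_tool([
  {"slide": [-0.007, 0, 0.007], "delta_rot": [0, 0, 0], "hand": 0},
  {"slide": [0, 0, 0], "delta_rot": [0, 0, 0], "hand": 0},
  {"slide": [-0.007, 0, 0.007], "delta_rot": [0, 0, 0], "hand": 0},
  {"slide": [0, 0, 0], "delta_rot": [0, 0, 0], "hand": 0},
  {"slide": [0, 0, 0], "delta_rot": [0, 0, 0], "hand": 0},
])

```text
time_s: 13.45
eef_pos: [0.6191, -0.161, 0.0786]
eef_rot: [-0.022, 0.921, 0.062, 0.384]
wrist_force: [-4.5, 0.9, 8.6]
opening: -0.002
```

The vertical force jumped to 8.6 N, so the flag is on its stop. I'll back straight off and look.

>>> drive_tool([
  {"slide": [0.02, 0, -0.02], "delta_rot": [0, 0, 0], "hand": 0},
  {"slide": [0.1, 0, -0.15], "delta_rot": [0, 0, 0], "hand": 0},
  {"slide": [0.2, 0, -0.4], "delta_rot": [0, 0, 0], "hand": 0},
  {"slide": [0.2, 0, -0.7], "delta_rot": [0, 0, 0], "hand": 0},
  {"slide": [0.2, 0, -0.7], "delta_rot": [0, 0, 0], "hand": 0},
])

```text
time_s: 14.08
eef_pos: [0.574, -0.1661, 0.1738]
eef_rot: [-0.022, 0.921, 0.062, 0.383]
wrist_force: [0.3, -0.3, -0.4]
opening: -0.0
```

>>> drive_tool([
  {"slide": [0.2, 0, -0.5], "delta_rot": [0, 0, 0], "hand": 0},
  {"slide": [0.2, 0.4, -0.3], "delta_rot": [0, 0, 0], "hand": 0},
  {"slide": [0.2, 0.5, 0], "delta_rot": [0, 0, 0], "hand": 0},
  {"slide": [0.2, 0.5, 0], "delta_rot": [0, 0, 0], "hand": 0},
  {"slide": [0.2, 0.5, 0], "delta_rot": [0, 0, 0], "hand": 0},
])

```text
time_s: 14.7
eef_pos: [0.594, -0.2599, 0.2378]
eef_rot: [-0.022, 0.921, 0.062, 0.383]
wrist_force: [-0.2, -1.2, -0.6]
opening: -0.002
```

>>> drive_tool([
  {"slide": [0.2, 0.5, 0], "delta_rot": [0, 0, 0], "hand": 0},
  {"slide": [0, 0.6, 0], "delta_rot": [0, 0, 0], "hand": 0},
  {"slide": [0, 0.6, 0], "delta_rot": [0, 0, 0], "hand": 0},
  {"slide": [0, 0.4, 0], "delta_rot": [0, 0, 0], "hand": 0},
  {"slide": [0, 0, 0], "delta_rot": [0, 0, 0], "hand": 0},
])

```text
time_s: 15.32
eef_pos: [0.6144, -0.3635, 0.245]
eef_rot: [-0.022, 0.921, 0.061, 0.383]
wrist_force: [-0.1, -0.4, 0.4]
opening: -0.001
```

```bash
python3 - <<'E'
from traj import *
c={n:np.ascontiguousarray(ctrl.camera(n)["frame"][:,:,::-1]) for n in("top","scene")}
for n in c: np.save(f"end_{n}.npy",c[n])
a=cv2.resize(c["top"][90:290,260:460],(400,400),interpolation=cv2.INTER_CUBIC); b=cv2.resize(c["scene"][120:280,180:340],(400,400),interpolation=cv2.INTER_CUBIC)
cv2.imwrite("pics/a9.png",np.hstack([a,b])); print(obs()[2]["wrist_force"],obs()[2]["time_s"],obs()[0],obs()[2]["q"])
E
```

```text
[ 0.348 -0.127 -0.34 ] 15.425 [ 0.614 -0.361  0.245] [-1.     0.215  1.739  0.869  0.992  0.012]
```

View pics/a9.png

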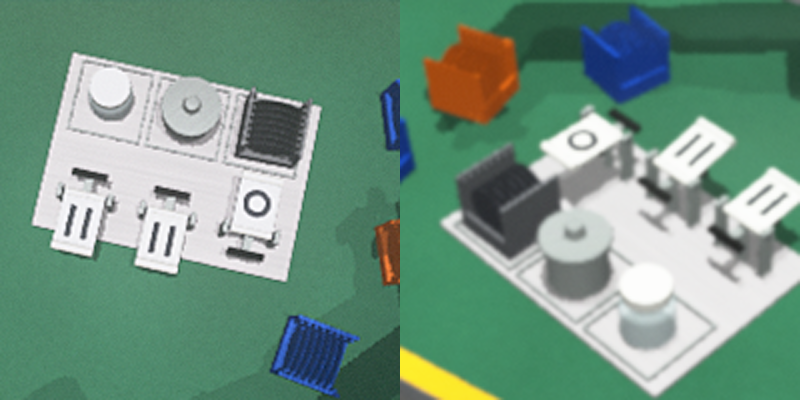

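The ring face is up, at (257,205) in the left panel, the arm is clear, and the other items look unmoved. I'll check the flatness and compare with the starting images.

```bash
python3 - <<'E'
import numpy as np,cv2
from h import cam
out=[]
for n in("top","scene"):
    f0=cam(n)[3][:,:,::-1].astype(int); f1=np.load(f"end_{n}.npy").astype(int)
    hsv=lambda f:cv2.cvtColor(f.astype(np.uint8),cv2.COLOR_BGR2HSV)
    h0,h1=hsv(f0),hsv(f1)
    d=((np.abs(f0-f1).max(2)>60)).astype(np.uint8); d=cv2.morphologyEx(d,cv2.MORPH_OPEN,np.ones((2,2)))
    k,_,st,_=cv2.connectedComponentsWithStats(d); print(n,[s.tolist() for s in st[1:] if s[4]>8])
a=np.load("end_top.npy")[165:225,360:420]; b=np.load("end_scene.npy")[155:205,225:275]
cv2.imwrite("pics/z9.png",np.hstack([cv2.resize(a,(390,390),interpolation=cv2.INTER_CUBIC),cv2.resize(b,(390,390),interpolation=cv2.INTER_CUBIC)]))
E
```

```text
top [[473, 176, 63, 65, 1637], [378, 186, 20, 17, 147], [464, 200, 7, 3, 16], [376, 207, 8, 4, 19], [388, 209, 8, 6, 24], [452, 208, 3, 10, 23], [388, 213, 3, 4, 10], [371, 214, 22, 24, 295], [466, 228, 5, 4, 12], [473, 228, 4, 3, 10], [548, 229, 7, 7, 33], [560, 238, 33, 84, 1419], [509, 240, 16, 19, 123], [463, 307, 18, 10, 87], [495, 321, 145, 79, 5400], [505, 324, 27, 6, 66], [520, 331, 11, 9, 59], [227, 338, 61, 62, 2011], [363, 364, 33, 36, 468], [621, 366, 4, 5, 12], [328, 370, 51, 12, 325], [397, 371, 75, 29, 1554], [472, 372, 8, 7, 31], [482, 372, 7, 3, 18], [482, 372, 13, 13, 72], [616, 372, 24, 17, 219], [476, 376, 6, 7, 22], [298, 379, 15, 11, 70], [339, 378, 4, 4, 10], [290, 380, 6, 7, 26], [352, 388, 6, 4, 13], [471, 388, 10, 7, 33], [292, 391, 5, 4, 12], [355, 393, 5, 3, 11], [611, 393, 4, 7, 16], [454, 395, 10, 5, 29], [340, 397, 13, 3, 28]]
scene [[199, 0, 9, 5, 36], [210, 0, 22, 12, 99], [233, 0, 49, 23, 781], [349, 0, 28, 92, 1819], [401, 2, 33, 98, 1880], [204, 12, 7, 7, 36], [196, 19, 27, 27, 381], [228, 24, 18, 25, 215], [179, 33, 48, 77, 1625], [216, 105, 22, 10, 88], [256, 110, 50, 13, 268], [312, 112, 40, 7, 135], [230, 133, 23, 12, 178], [216, 134, 5, 3, 10], [399, 140, 4, 5, 12], [259, 151, 29, 24, 380], [200, 168, 3, 4, 10], [237, 168, 30, 16, 223], [274, 178, 5, 6, 24], [255, 185, 5, 4, 17], [244, 189, 16, 14, 140], [261, 189, 6, 5, 21]]
```

View pics/z9.png

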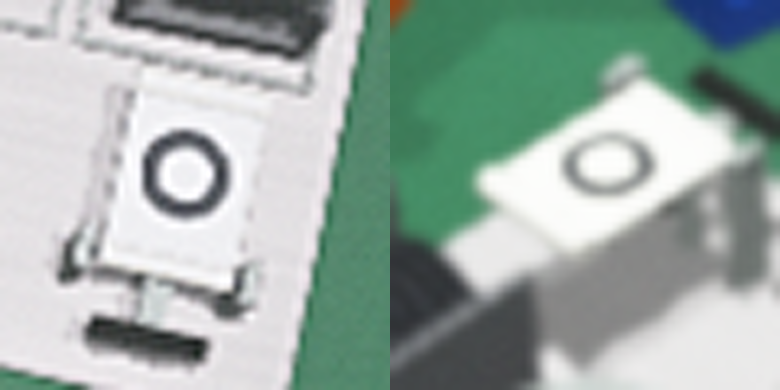

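```bash
python3 - <<'E'
from h import *
r=np.load("rack.npz");R,o=r["R"],r["o"]
t=lambda u:(u[0]/6.5+360-.4,u[1]/6.5+165-.4); s=lambda u:((u[0]-390)/7.8+225-.4,u[1]/7.8+155-.4)
for nm,a,b in(("ring",(186,172),(608,164)),("edge+y",(145,72),(568,252)),("edge-y",(268,97),(480,182))):
    X,e=tri(t(a),s(b)); print(nm,R.T@(X[:2]-o),X[2],e)
E
```

```text
ring [ 0.03931466 -0.11327906] 0.0748344465060522 0.0013649631858788814
edge+y [ 0.07895563 -0.08975094] 0.06947997152208207 0.001547111828657591
edge-y [ 0.07874305 -0.14128756] 0.07292479638458993 0.0006093160312608079
```

```bash
python3 -c "
from bench import ctrl
print(ctrl.hand_in())"
```

```text
the job is handed in; nothing more can be done
None
```

The flag in front of the grey slotted cassette, which stands in the right (-y) bay, is turned over and lies flat with its ring face up. I handed the job in at about 15.5 s; hand-in reports no verdict.

I pushed it with the fingers closed and the tool tilted 45°: up from under the free edge, over the pivot, and down onto its stop. I then withdrew the arm. The readings were about 1 N while turning, and 8.6 N vertically at the stop.

**Last checks:**
- **Flag:** triangulating from two views put the ring at z = 75 mm, against about 73 mm expected. The free-edge corners came out at z = 69 and 73 mm. That is flat to within the roughly 2 mm accuracy of the cameras.
- **Surroundings:** comparing the images before and after showed changes on the rack only at the right flag. The one exception was a spot a few pixels wide beside the cassette in the scene view, which I took for shadow or noise. The larger changes off the rack lie where the arm and its shadow had been or now are. I saw no movement of the other two flags, the objects in the bays, the bottle or the look-alikes.
- **Arm:** it was clear of everything at hand-in, with the wrist force near zero.

No check failed.

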